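Make up a bench spindle sander with the fine sleeve

TASK

Make up the spindle sander for fine finishing of the combs: first put the smaller brass base flange on the spindle, hub up and fully down, then the rubber drum over it, then work the blue fine sleeve down over the drum until it bottoms out on the flange. Finally lay the steel clamp flange over the spindle, hub up, flat on top of the drum, ready for its nut. Leave the red coarse sleeve and the wide brass flange where they lie.

Things in the scene. Friction and masses are not known exactly. Their poses are not given: they have to be found in the camera images.
- sander: Spindle sander: fixed grey cast plate, 280 x 250 mm, its top 30 mm above the bench, left or right of the robot, dust hose at its far side. Round the upright spindle a black-rimmed round throat, 85 mm across, 10 mm deep. Origin: on the spindle's axis, at bench height; z up. A loose brass nut (22 mm across, 10 mm high) lies on a corner of the plate, 125 to 160 mm from the axis.
- spindle_seat (a point): Point on the spindle's axis, on the floor of the throat, 20 mm above the bench, 10 mm below the plate's top: the base flange comes to rest here. The steel spindle is 12 mm thick and ends 74 mm above this point, its last 6 mm tapering to 6 mm. z up.
- base_flange: Smaller brass base flange: disc 46 mm across, 4 mm thick, with a hub 20 mm across on top, 22 mm high over all, bore 14 mm right through, 70 g. Lies hub up on the mat. Origin: centre of its underside, z up. Grip it by the top of the hub, with the fingertips 9 mm or less below the hub's top, so that they stay above the plate. Home: on spindle_seat, hub 12 mm above the plate's top.
- wide_flange: Wide brass flange for a larger drum, not wanted: same form, but disc 70 mm across; hub 20 mm across, 22 mm high over all. Lies hub up on the mat. Origin: centre of its underside.
- drum: Black rubber drum, upright cylinder 32 mm across, 50 mm high, 100 g; the top 6 mm taper to 26 mm; brass-edged bore 14 mm, widened in the lowest 19 mm to 24 mm to go over the flange's hub. Origin: centre of its foot, z up. Three springy ribs 4 to 20 mm above the foot stand out 2 mm and give way (4 N each). Home: on the base flange's disc, foot 4 mm and top 54 mm above spindle_seat.
- sleeve_fine: Fine abrasive sleeve, blue: stiff open upright tube, 38 mm outside, 34 mm inside, 48 mm high, 50 g. Origin: centre of its lower edge, z up. Goes freely over the drum down to the ribs; the last 20 mm are snug and need a push of 5 to 11 N (less if turned to and fro). Home: lower edge on the base flange's disc, 4 mm above spindle_seat, upper edge 2 mm below the drum's top.
- sleeve_coarse: Coarse abrasive sleeve, rust red, not wanted: upright tube of the same size, 38 mm outside, 48 mm high. Origin: centre of its lower edge.
- clamp_flange: Clamp flange, bright steel: disc 42 mm across, 4 mm thick, with a hub 20 mm across on top, 12 mm high over all, bore 14 mm right through, 60 g. Lies hub up on the mat. Origin: centre of its underside, z up. Home: over the spindle, hub up, disc flat on the drum's top, origin 54 mm above spindle_seat; the spindle's end then stands 8 mm above the hub.
- mat: Cork mat fixed to the bench, 310 mm along its x, 360 mm along its y, 3 mm thick; origin at the centre of its underside. The three flanges, the drum and both sleeves stand on it, in any order, one in each of six places: x = -75 or +75 mm, y = -120, 0 or +120 mm, within 10 mm.

How it is judged:
By the outcome, as a careful person would: the job done as asked, in the order asked, and still so for the second after the job is handed in, with the robot touching nothing.
It also fails if it takes over 115 s, if anything falls off the work surface, if the arm or the gripper's body presses on something with over 40 N, if the wrist force passes 120 N, or if a joint passes its speed limit or range.

ROBOT

A 6-joint arm with a two-finger parallel gripper is mounted at the origin on the work surface. World frame = base frame: x ahead of the robot, y to its left, z up, the work surface at z = 0. Lengths are in mm, angles in rad, forces in N, time in s.
With the tool pointing down it reaches from about 350 to 975 mm from the base axis. Payload 7.1 kg.
Tool frame: the origin (TCP) lies on the front face of the gripper's body, between the roots of the fingers; the fingertips stand 80 mm ahead of it and the grasp point (between the pads) lies 61 mm ahead of it; z points along the fingers, y is the line along which they close (so a half turn about z gives the same grasp; the last joint's range is limited). The gripper opens to 88 mm and grips with 3 to 60 N. Pads are 20 mm wide; open, the fingers measure 115 mm over their backs; the gripper's body (75 mm by 178 mm) begins 61 mm behind the grasp point.
Start: joints at [-1.142, 0.423, 1.63, -0, 1.089, -0.019], TCP at [270.629, -563.352, 302.675] pointing down, gripper open.
Joint ranges: [-3, 3], [-0.9, 2.11], [0.09, 2.58], [-1.31, 4.45], [0.11, 2.69], [-2.54, 2.54]. Speed limits (rad/s): [2.39, 2.39, 3.01, 3.14, 3.14, 3.14].

INTERFACE

Orientations are given as a rotation vector (axis times angle).
In Python, from workcell import readout, vision, close_job gives the robot as it stands.
- The arm moves only by the tool servo_tool, never from a script. Its argument "plan" is a list that holds one entry, the list of rows, each a list of 7 numbers: the gripper command: -1 is fully open, 1 is shut, values between are in proportion, then the shift along the world's x, y, z in units of 40 mm (1.0 is 40 mm), then the turn, a rotation vector about the world's x, y, z in units of 5 degrees (1.0 is 5 degrees). A call has 1 to 5 rows; each row shifts and turns the commanded pose from where the row before left it; what a row does not reach is not made up. A row lasts 1/12 s, in which the tool goes at most 41.7 mm and 7.16 degrees, less where a joint would pass 70% of its speed; a pose out of reach is approached as far as the arm can. A call is refused whole if a number of a shift passes 1 or a number of a turn 1, either way. A call with a gripper value outside its range is refused whole. The fingers move at their own pace and stop on an object; the grip force is fixed at half the most. Time passes only in rows, so rows that do not move let the fingers close. It gives the time, the measured TCP pose, the force, the opening and the grip force at its end, in the units of the state.
- readout.get_obs(): the state, without advancing time (a new reading comes with each control period).
- vision.get_image(name): name is "side" or "top" or "wrist"; returns the picture (400x640x3 uint8, red, green, blue); there is no depth.
- vision.camera_params(name): a dict with "fx", "fy", "cx", "cy" (pixels), "D" ([k1, k2, p1, p2, k3] as OpenCV has them; the pictures are not rectified), "rvec" (rotation vector, rad) and "tvec" (3), from world to camera coordinates, as OpenCV has them; the wrist camera has in their place "hand_eye" (4x4, takes a point from camera to tool coordinates, whose origin is the TCP and whose axes are the flange's). Camera axes: x right, y down, z forward; pixel columns grow to the right and rows downward; lengths in mm; the calibration is good to about 2 mm. A picture is of the moment at which its call begins: read the wrist's pose just before it. camera_params takes no time and is no camera call.
- close_job(): hands the job in; it is judged then, once.
The state is a dict: "t": time; "qpos": joint angles; "qvel": joint speeds; "joint_torque": joint torques, N m; "ee_pos": TCP position; "orientation": TCP orientation; "ft_force": force on the tool from outside, world axes, zero at the start; "moment": the same for the moment, N m; "width": finger opening in mm; "grasp_force": force on a finger pad.
Only numpy, scipy, OpenCV 4.12 (cv2) and the standard library are available. Lean on these libraries where they do the work, as an engineer would, in place of code of your own. Each camera call takes 0.05 s, during which the arm holds its last target. There are 200 camera calls.

## Working session

There is one attempt and no reset: what is moved stays moved. The work goes in short steps, Python scripts to look and compute and a tool call to move; the robot and the scene stay as the last step left them, time stands still between calls to the robot, and variables do not carry over. Pictures are saved under pics/ and viewed, at most 14 in all, crops included, and the job is handed in when it is done.

Besides the shell and the picture viewer there is one more tool, called after ">>>" as name([rows], argument=value, ...), one row to a line, values as JSON. servo_tool: Moves the arm, as the interface text tells. Its arguments: {"type":"object","properties":{"plan":{"type":"array"}},"required":["plan"]}

```bash
ls; mkdir -p pics; cat > h.py <<'E'
import numpy as np, cv2
from workcell import readout, vision
R=lambda v: cv2.Rodrigues(np.array(v,float))[0]
def cam(name,obs=None):
    p=vision.camera_params(name)
    K=np.array([[p['fx'],0,p['cx']],[0,p['fy'],p['cy']],[0,0,1.]])
    D=np.array(p['D'],float)
    if 'hand_eye' in p:
        o=obs or readout.get_obs()
        T=np.eye(4);T[:3,:3]=R(o['orientation']);T[:3,3]=o['ee_pos']
        M=T@np.array(p['hand_eye']); Rc=M[:3,:3]; c=M[:3,3]
    else:
        Rw=R(p['rvec']);Rc=Rw.T;c=-Rc@np.array(p['tvec'],float).ravel()
    return K,D,Rc,c
def px2w(C,uv,z):
    K,D,Rc,c=C
    n=cv2.undistortPoints(np.array(uv,float).reshape(-1,1,2),K,D)[:,0]
    d=np.c_[n,np.ones(len(n))]@Rc.T
    return c+d*((z-c[2])/d[:,2])[:,None]
def w2px(C,P):
    K,D,Rc,c=C
    return cv2.projectPoints(np.array(P,float).reshape(-1,3),cv2.Rodrigues(Rc.T)[0],-Rc.T@c,K,D)[0][:,0]
def snap(name,fn):
    C=cam(name); im=vision.get_image(name); cv2.imwrite('pics/'+fn,im[:,:,::-1]); return C,im
E
python3 - <<'E'
from h import *
o=readout.get_obs(); print(o)
for n in('top','side'):
    C,im=snap(n,n+'1.png'); print(n,C[3],C[2][:,2],C[0][0,0])
print(vision.camera_params('wrist'))
E
```

```text
pics
{'t': 0.0, 'qpos': array([-1.14197761e+00,  4.23849721e-01,  1.63065007e+00, -9.93650333e-07,
        1.08858297e+00, -1.89908237e-02]), 'qvel': array([-5.69089443e-04, -4.97803739e-05,  4.52729607e-04, -8.84793087e-04,
       -1.04463729e-03, -2.61611616e-04]), 'joint_torque': array([-2.12637315e-03, -5.44638741e+01, -2.73664802e+01,  6.41887542e-02,
        2.27642379e-02, -1.52528742e-04]), 'ee_pos': array([ 270.47695581, -562.9854155 ,  301.91174282]), 'orientation': array([-3.06174929e+00, -6.97231647e-01,  4.77414316e-04]), 'ft_force': array([ 0.69711458, -0.0520493 ,  0.00966595]), 'moment': array([ 0.00420152, -0.00930924,  0.00119988]), 'grasp_force': 0.0, 'width': 87.87173351259943}
top [448.71029176 -19.37670238 914.25323059] [ 0.09828498  0.01599634 -0.99502974] 378.7808344348854
side [ 123.93265676 -469.15783156  506.25366008] [ 0.53061784  0.62068383 -0.57723157] 365.919580588094
{'fx': 356.2803047533903, 'fy': 356.2803047533903, 'cx': 321.942128542668, 'cy': 196.55630771774963, 'D': array([-0.00885231,  0.        ,  0.        ,  0.        ,  0.        ]), 'hand_eye': array([[ 1.45647913e-03, -9.69399476e-01, -2.45484286e-01,
         6.65348467e+01],
       [ 9.99998767e-01,  1.55623565e-03, -2.12383001e-04,
        -3.74285894e-01],
       [ 5.87915368e-04, -2.45483674e-01,  9.69400547e-01,
        -8.20511466e+01],
       [ 0.00000000e+00,  0.00000000e+00,  0.00000000e+00,
         1.00000000e+00]])}
```

View pics/top1.png

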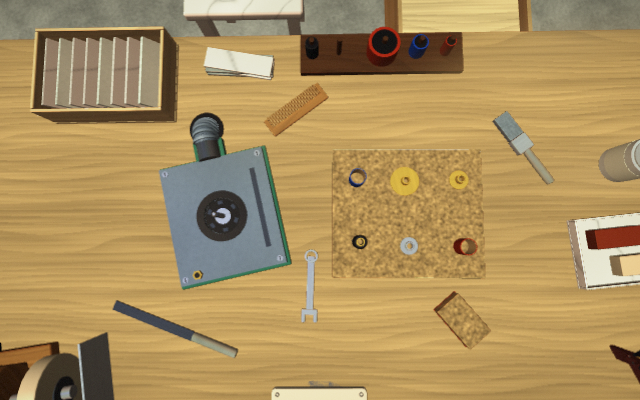

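View pics/side1.png

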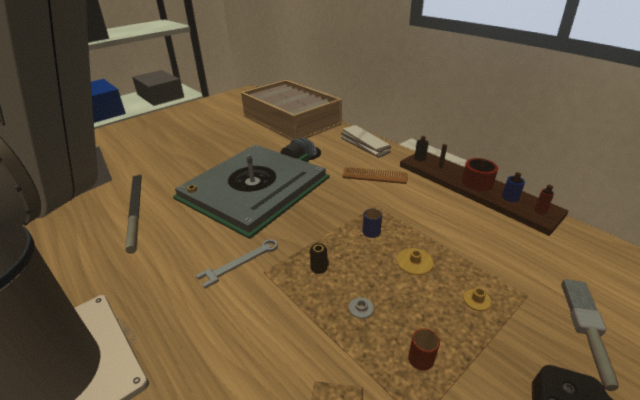

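The top view shows: sander spindle (222,216), blue sleeve (357,178), wide flange (404,181), base flange (458,180), drum (360,242), clamp flange (409,246) and red sleeve (464,246). The nut is at (197,275), and the side view agrees.

```bash
python3 - <<'E'
from h import *
im=cv2.imread('pics/top1.png')
t=[cv2.resize(im[y-20:y+20,x-20:x+20],(260,260),interpolation=cv2.INTER_CUBIC) for x,y in [(222,216),(357,178),(458,180),(360,242),(409,246),(222,216)]]
cv2.imwrite('pics/c1.png',np.vstack([np.hstack(t[:3]),np.hstack(t[3:])]))
C=cam('top')
for n,uv,z in [('spindle',(222,216),94),('blue',(357,177),51),('base',(459,180),25),('drum',(360,242),53),('clamp',(409,246),15),('mat',(332,150),3),('mat',(485,278),3)]:
    print(n,px2w(C,[uv],z).round(1))
E
```

```text
spindle [[500.4 205.7  94. ]]
blue [[590.2 -93.   51. ]]
base [[ 584.8 -335.1   25. ]]
drum [[441.5 -97.   53. ]]
clamp [[ 431.  -215.1   15. ]]
mat [[665.6 -37.1   3. ]]
mat [[ 354.7 -393.4    3. ]]
```

View pics/c1.png

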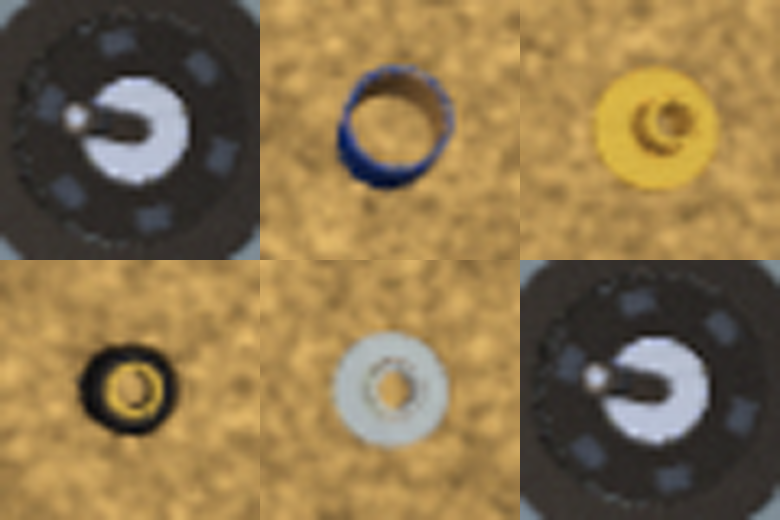

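```bash
python3 - <<'E'
from h import *
C=cam('top')
for n,uv,z in [('spindle',(213.1,213.7),94),('floor',(222.3,215.5),20),('blue',(357.9,175.8),51),('base',(461,177.9),25),('disc',(458.7,179.3),7),('drum',(360.3,241.3),53),('clamp',(408.8,245.7),7)]:
    print(n,px2w(C,[uv],z).round(1))
o=readout.get_obs();print(R(o['orientation']).round(3),vision.camera_params('wrist')['hand_eye'].shape)
E
```

```text
spindle [[505.6 225.2  94. ]]
floor [[506.3 225.3  20. ]]
blue [[593.  -95.1  51. ]]
base [[ 589.8 -340.    25. ]]
disc [[ 589.3 -340.9    7. ]]
drum [[443.  -97.7  53. ]]
clamp [[ 431.5 -216.4    7. ]]
[[ 0.901  0.433 -0.001]
 [ 0.433 -0.901  0.001]
 [ 0.    -0.001 -1.   ]] (4, 4)
```

>>> servo_tool([
  [[-1, 0.8, 0.55, -0.25, 0, 0, 0], [-1, 0.8, 0.55, -0.25, 0, 0, 0], [-1, 0.8, 0.55, -0.25, 0, 0, 0], [-1, 0.8, 0.55, -0.25, 0, 0, 0], [-1, 0.8, 0.55, -0.25, 0, 0, 0]],
])

```text
t: 0.52
ee_pos: [431.6, -452.1, 251.9]
orientation: [-3.063, -0.697, 0.0]
ft_force: [-0.2, -0.4, -0.6]
width: 87.6
grasp_force: 0.0
```

>>> servo_tool([
  [[-1, 0.8, 0.55, -0.25, 0, 0, 0], [-1, 0.8, 0.55, -0.25, 0, 0, 0], [-1, 0.8, 0.55, -0.25, 0, 0, 0], [-1, 0.8, 0.55, -0.25, 0, 0, 0], [-1, 0.8, 0.55, -0.25, 0, 0, 0]],
])

```text
t: 0.93
ee_pos: [591.8, -341.9, 201.8]
orientation: [-3.063, -0.697, 0.001]
ft_force: [-0.3, 0.2, 0.3]
width: 88.0
grasp_force: 0.0
```

>>> servo_tool([
  [[-1, 0, 0, 0, 0, 0, 0], [-1, 0, 0, 0, 0, 0, 0], [-1, 0, 0, 0, 0, 0, 0]],
])

```text
t: 1.18
ee_pos: [590.2, -343.2, 202.2]
orientation: [-3.062, -0.699, 0.002]
ft_force: [-0.1, 0.4, -0.6]
width: 87.8
grasp_force: 0.0
```

```bash
python3 - <<'E'
from h import *
C,im=snap('wrist','w1.png'); print(readout.get_obs()['ee_pos'], w2px(C,[[589.5,-340.5,25],[589.5,-340.5,7]]))
E
```

```text
[ 589.82188476 -343.8504813   202.585413  ] [[319.10134932 196.77916106]
 [319.30847701 191.218901  ]]
```

View pics/w1.png

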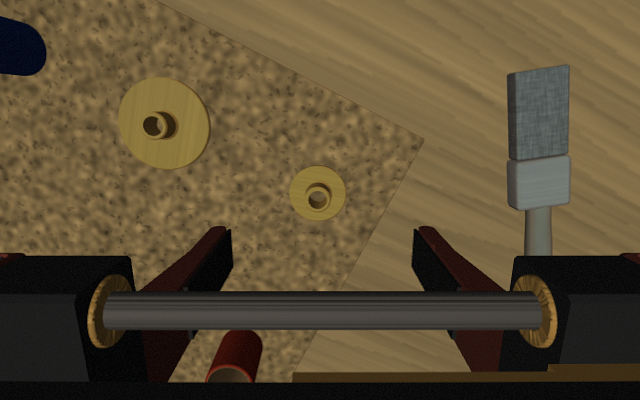

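Base flange hub top at (318.5,198), as predicted within about 1 mm; the fingers straddle it. Going down to grip.

>>> servo_tool([
  [[-1, 0, 0.06, -0.8, 0, 0, 0], [-1, 0, 0, -0.8, 0, 0, 0], [-1, 0, 0, -0.6, 0, 0, 0], [-1, 0, 0, -0.4, 0, 0, 0], [-1, 0, 0, 0, 0, 0, 0]],
])

```text
t: 1.65
ee_pos: [587.9, -341.1, 95.5]
orientation: [-3.06, -0.694, 0.006]
ft_force: [-0.2, 1.4, 0.4]
width: 87.9
grasp_force: 0.0
```

>>> servo_tool([
  [[1, 0, 0, 0, 0, 0, 0], [1, 0, 0, 0, 0, 0, 0], [1, 0, 0, 0, 0, 0, 0], [1, 0, 0, 0, 0, 0, 0], [1, 0, 0, 0, 0, 0, 0]],
])

```text
t: 2.07
ee_pos: [591.2, -341.3, 100.1]
orientation: [3.062, 0.697, 0.002]
ft_force: [-0.2, 1.0, 0.1]
width: 58.2
grasp_force: 0.0
```

>>> servo_tool([
  [[1, 0, 0, 0, 0, 0, 0], [1, 0, 0, 0, 0, 0, 0], [1, 0, 0, 0, 0, 0, 0]],
])

```text
t: 2.32
ee_pos: [590.7, -340.9, 98.9]
orientation: [3.063, 0.698, 0.0]
ft_force: [0.2, -0.5, -0.9]
width: 38.1
grasp_force: 0.0
```

>>> servo_tool([
  [[1, 0, 0, 0, 0, 0, 0], [1, 0, 0, 0, 0, 0, 0], [1, 0, 0, 0, 0, 0, 0], [1, 0, 0, 0, 0, 0, 0], [1, 0, 0, 0, 0, 0, 0]],
])

```text
t: 2.73
ee_pos: [590.6, -340.9, 98.6]
orientation: [-3.063, -0.697, 0.0]
ft_force: [-0.5, 0.8, 1.1]
width: 19.4
grasp_force: 30.0
```

>>> servo_tool([
  [[1, 0, 0, 0.5, 0, 0, 0], [1, 0, 0, 0.8, 0, 0, 0], [1, 0, 0, 0.8, 0, 0, 0], [1, 0, 0, 0.6, 0, 0, 0], [1, 0, 0, 0.3, 0, 0, 0]],
])

```text
t: 3.15
ee_pos: [591.8, -341.7, 222.3]
orientation: [3.06, 0.697, 0.005]
ft_force: [0.2, 0.3, 0.1]
width: 19.6
grasp_force: 30.0
```

>>> servo_tool([
  [[1, -0.13, 0.8, 0, 0, 0, 0], [1, -0.13, 0.9, 0, 0, 0, 0], [1, -0.13, 0.9, 0, 0, 0, 0], [1, -0.13, 0.9, 0, 0, 0, 0], [1, -0.13, 0.9, 0, 0, 0, 0]],
])

```text
t: 3.57
ee_pos: [563.6, -163.4, 217.9]
orientation: [-3.063, -0.697, 0.002]
ft_force: [0.5, 1.3, 0.3]
width: 19.1
grasp_force: 30.0
```

>>> servo_tool([
  [[1, -0.13, 0.9, 0, 0, 0, 0], [1, -0.13, 0.9, 0, 0, 0, 0], [1, -0.13, 0.9, 0, 0, 0, 0], [1, -0.13, 0.9, 0, 0, 0, 0], [1, -0.13, 0.9, 0, 0, 0, 0]],
])

```text
t: 3.98
ee_pos: [537.7, 16.7, 218.0]
orientation: [-3.063, -0.697, 0.002]
ft_force: [-0.0, 0.2, -0.4]
width: 19.2
grasp_force: 30.0
```

>>> servo_tool([
  [[1, -0.13, 0.9, 0, 0, 0, 0], [1, -0.13, 0.9, 0, 0, 0, 0], [1, -0.13, 0.9, 0, 0, 0, 0], [1, -0.13, 0.9, 0, 0, 0, 0], [1, -0.13, 0.9, 0, 0, 0, 0]],
])

```text
t: 4.4
ee_pos: [511.7, 196.6, 218.0]
orientation: [3.063, 0.697, -0.002]
ft_force: [-0.0, -0.5, -0.4]
width: 19.5
grasp_force: 30.0
```

>>> servo_tool([
  [[1, -0.13, 0.6, 0, 0, 0, 0], [1, 0, 0, 0, 0, 0, 0], [1, 0, 0, 0, 0, 0, 0], [1, 0, 0, 0, 0, 0, 0], [1, 0, 0, 0, 0, 0, 0]],
])

```text
t: 4.82
ee_pos: [507.4, 218.0, 218.3]
orientation: [3.063, 0.696, -0.001]
ft_force: [-0.7, -0.1, -0.9]
width: 19.5
grasp_force: 30.0
```

```bash
python3 - <<'E'
from h import *
C,im=snap('wrist','w2.png'); print(readout.get_obs()['ee_pos'], w2px(C,[[505.9,225.3,94],[505.9,225.3,20]]))
cv2.imwrite('pics/w2c.png',cv2.resize(im[100:300,220:420,::-1],(600,600),interpolation=cv2.INTER_CUBIC))
E
```

```text
[507.5547305  217.85074552 218.41453957] [[310.60884741 216.28607493]
 [313.47613421 188.78933468]]
```

View pics/w2c.png

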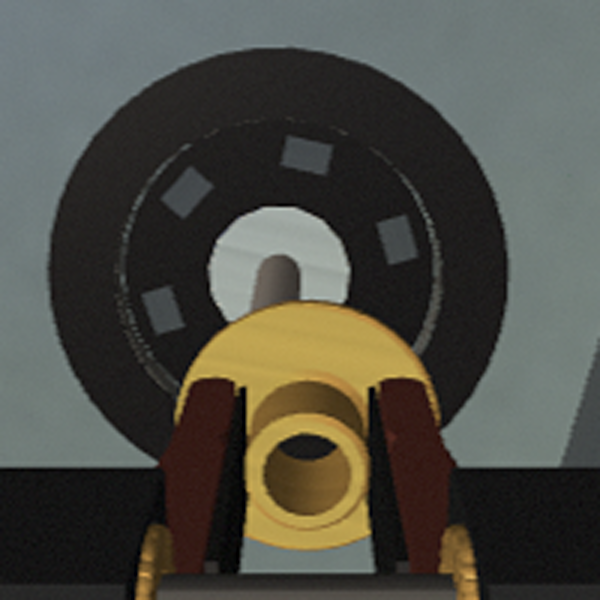

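```bash
python3 - <<'E'
from h import *
C=cam('wrist');o=readout.get_obs();print(o['ee_pos'])
f=px2w(C,[[312.9,191.8]],20)[0]; h=px2w(C,[[322.2,256.5]],o['ee_pos'][2]-98.7+25)[0]
print(f,px2w(C,[[312.3,192.3]],30)[0],h,h-o['ee_pos'],f-h)
print(w2px(C,[[505.9+42.5*np.cos(a),225.3+42.5*np.sin(a),30] for a in np.arange(0,6.28,.78)])*3-[660,300])
E
```

```text
[507.5547305  217.85074552 218.41453957]
[503.62035541 224.55263971  20.        ] [505.33100416 225.60145494  30.        ] [505.56790232 217.16426843 144.71453957] [ -1.98682818  -0.68647709 -73.7       ] [  -1.94754691    7.38837128 -124.71453957]
[[351.12860576 127.27232001]
 [222.65907588 119.79913873]
 [129.52204126 203.97569018]
 [126.08702106 325.05069457]
 [208.29342706 412.52907446]
 [328.02630839 421.49554732]
 [421.75211581 347.6094084 ]
 [436.38984442 228.03492754]
 [357.60071552 130.59327224]]
```

The crop shows the throat ring where predicted and the flange's hub ring at (322,256), level in the grip. Next I centre it above the spindle.

>>> servo_tool([
  [[1, -0.03, 0.18, -0.2, 0, 0, 0], [1, 0, 0, -0.4, 0, 0, 0], [1, 0, 0, -0.1, 0, 0, 0], [1, 0, 0, 0, 0, 0, 0], [1, 0, 0, 0, 0, 0, 0]],
])

```text
t: 5.28
ee_pos: [506.2, 225.9, 190.4]
orientation: [3.063, 0.697, -0.002]
ft_force: [0.4, 0.2, -0.2]
width: 19.6
grasp_force: 30.0
```

```bash
python3 - <<'E'
from h import *
C,im=snap('wrist','w3.png'); o=readout.get_obs();print(o['ee_pos'],o['ft_force'])
a=cv2.resize(im[200:300,270:370,::-1],(400,400),interpolation=cv2.INTER_CUBIC)
C,im=snap('side','s3.png'); p=w2px(C,[[505.9,225.3,94]])[0]; print(p); u,v=p.astype(int)
b=cv2.resize(im[v-30:v+30,u-30:u+30,::-1],(400,400),interpolation=cv2.INTER_CUBIC)
cv2.imwrite('pics/c3.png',np.hstack([a,b]))
E
```

```text
[506.42145261 226.11648105 190.78923532] [ 0.49732589 -0.41864314 -0.65216326]
[249.14943504 154.84149105]
```

View pics/c3.png

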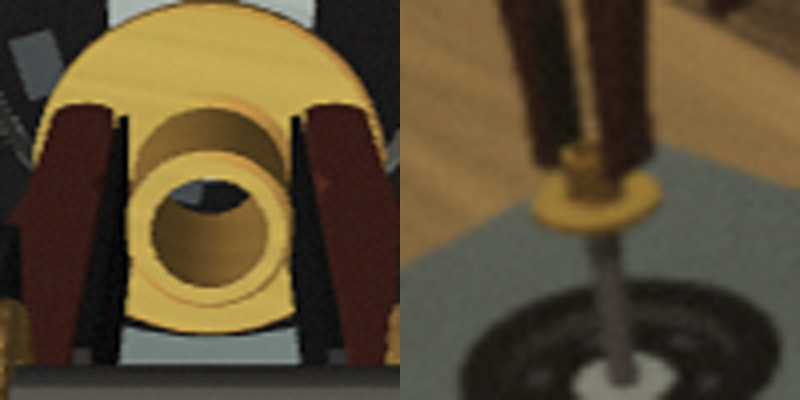

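Side view: the spindle runs into the middle of the disc. I lower slowly and watch the force.

>>> servo_tool([
  [[1, 0, 0, -0.1, 0, 0, 0], [1, 0, 0, -0.1, 0, 0, 0], [1, 0, 0, -0.1, 0, 0, 0], [1, 0, 0, -0.1, 0, 0, 0], [1, 0, 0, 0, 0, 0, 0]],
])

```text
t: 5.8
ee_pos: [505.8, 226.0, 173.7]
orientation: [3.063, 0.697, -0.002]
ft_force: [0.4, -0.4, -0.8]
width: 19.1
grasp_force: 30.0
```

>>> servo_tool([
  [[1, 0, 0, -0.25, 0, 0, 0], [1, 0, 0, -0.25, 0, 0, 0], [1, 0, 0, -0.25, 0, 0, 0], [1, 0, 0, -0.25, 0, 0, 0], [1, 0, 0, 0, 0, 0, 0]],
])

```text
t: 6.22
ee_pos: [505.6, 225.9, 132.3]
orientation: [3.063, 0.698, -0.003]
ft_force: [0.4, -1.0, -0.9]
width: 19.4
grasp_force: 30.0
```

>>> servo_tool([
  [[1, 0, 0, -0.15, 0, 0, 0], [1, 0, 0, -0.1, 0, 0, 0], [1, 0, 0, -0.1, 0, 0, 0], [1, 0, 0, 0, 0, 0, 0], [1, 0, 0, 0, 0, 0, 0]],
])

```text
t: 6.63
ee_pos: [506.1, 226.2, 120.6]
orientation: [3.063, 0.698, -0.001]
ft_force: [0.6, 0.3, -0.3]
width: 18.9
grasp_force: 30.0
```

>>> servo_tool([
  [[1, 0, 0, -0.05, 0, 0, 0], [1, 0, 0, -0.05, 0, 0, 0], [1, 0, 0, 0, 0, 0, 0]],
])

```text
t: 6.88
ee_pos: [506.2, 226.2, 116.6]
orientation: [-3.063, -0.698, 0.0]
ft_force: [-0.3, 0.4, -2.2]
width: 19.2
grasp_force: 30.0
```

>>> servo_tool([
  [[1, 0, 0, -0.05, 0, 0, 0], [1, 0, 0, 0, 0, 0, 0]],
])

```text
t: 7.05
ee_pos: [506.5, 226.3, 115.4]
orientation: [-3.063, -0.697, -0.001]
ft_force: [-1.6, -0.8, 7.2]
width: 19.1
grasp_force: 30.0
```

>>> servo_tool([
  [[-0.4, 0, 0, 0, 0, 0, 0], [-0.4, 0, 0, 0, 0, 0, 0], [-0.4, 0, 0, 0, 0, 0, 0], [-0.4, 0, 0, 0, 0, 0, 0], [-0.4, 0, 0, 0.1, 0, 0, 0]],
])

```text
t: 7.47
ee_pos: [505.8, 226.1, 118.1]
orientation: [3.063, 0.697, -0.002]
ft_force: [0.4, 0.1, 0.6]
width: 49.0
grasp_force: 0.0
```

>>> servo_tool([
  [[-0.4, 0, 0, 0.4, 0, 0, 0], [-0.4, 0, 0, 0.8, 0, 0, 0], [-0.4, 0, 0, 0.8, 0, 0, 0], [-0.4, 0, 0, 0.8, 0, 0, 0], [-0.4, -0.12, -0.6, 0, 0, 0, 0]],
])

```text
t: 7.88
ee_pos: [505.3, 205.5, 237.0]
orientation: [-3.06, -0.7, -0.019]
ft_force: [1.7, -1.0, 0.6]
width: 61.4
grasp_force: 0.0
```

>>> servo_tool([
  [[-0.4, -0.18, -0.9, 0, 0, 0, 0], [-0.4, -0.18, -0.9, 0, 0, 0, 0], [-0.4, -0.18, -0.9, 0, 0, 0, 0], [-0.4, -0.18, -0.9, 0, 0, 0, 0], [-0.4, -0.18, -0.9, 0, 0, 0, 0]],
])

```text
t: 8.3
ee_pos: [464.8, 20.8, 231.0]
orientation: [3.063, 0.698, 0.001]
ft_force: [1.5, 0.1, -0.7]
width: 61.5
grasp_force: 0.0
```

>>> servo_tool([
  [[-0.4, -0.18, -0.9, -0.1, 0, 0, 0], [-0.4, -0.18, -0.9, -0.2, 0, 0, 0], [-0.4, -0.18, -0.9, -0.2, 0, 0, 0], [-0.4, 0, 0, 0, 0, 0, 0], [-0.4, 0, 0, 0, 0, 0, 0]],
])

```text
t: 8.72
ee_pos: [443.2, -87.3, 210.5]
orientation: [-3.064, -0.691, 0.001]
ft_force: [-0.5, 0.5, 0.6]
width: 61.4
grasp_force: 0.0
```

```bash
python3 - <<'E'
from h import *
C,im=snap('wrist','w4.png'); o=readout.get_obs();print(o['ee_pos'],o['ft_force'],w2px(C,[[443,-97.7,53]]))
a=cv2.resize(im[130:330,220:420,::-1],(400,400),interpolation=cv2.INTER_CUBIC)
C,im=snap('side','s4.png'); u,v=250,180
b=cv2.resize(im[v-40:v+40,u-40:u+40,::-1],(400,400),interpolation=cv2.INTER_CUBIC)
cv2.imwrite('pics/c4.png',np.hstack([a,b]))
E
```

```text
[443.71711464 -86.25677466 210.78375671] [0.77040609 1.08582499 0.76686838] [[335.88851188 211.03306366]]
```

View pics/c4.png

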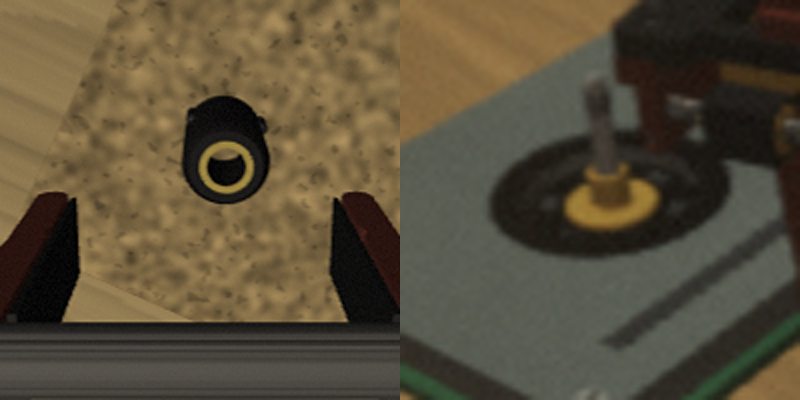

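The base flange is down on the spindle. The drum's brass ring shows at (333.5,213.5), against a predicted (336,211).

```bash
python3 - <<'E'
from h import *
C=cam('wrist');print(readout.get_obs()['ee_pos'],px2w(C,[[333.3,213.3]],53))
E
```

```text
[444.00258685 -85.53798365 210.91115941] [[441.58508696 -95.09846667  53.        ]]
```

>>> servo_tool([
  [[-0.4, -0.04, -0.25, -0.3, 0, 0, 0], [-0.4, 0, 0, -0.8, 0, 0, 0], [-0.4, 0, 0, -0.8, 0, 0, 0], [-0.4, 0, 0, -0.4, 0, 0, 0], [-0.4, 0, 0, -0.3, 0, 0, 0]],
])

```text
t: 9.23
ee_pos: [442.0, -94.1, 105.2]
orientation: [-3.061, -0.701, 0.002]
ft_force: [0.0, 0.3, -0.0]
width: 61.4
grasp_force: 0.0
```

>>> servo_tool([
  [[1, 0, 0, 0, 0, 0, 0], [1, 0, 0, 0, 0, 0, 0], [1, 0, 0, 0, 0, 0, 0], [1, 0, 0, 0, 0, 0, 0], [1, 0, 0, 0, 0, 0, 0]],
])

```text
t: 9.65
ee_pos: [442.9, -95.6, 107.7]
orientation: [3.062, 0.698, 0.003]
ft_force: [-0.8, -0.2, -0.5]
width: 31.6
grasp_force: 3.5
```

>>> servo_tool([
  [[1, 0, 0, 0, 0, 0, 0], [1, 0, 0, 0, 0, 0, 0], [1, 0, 0, 0, 0, 0, 0]],
])

```text
t: 9.9
ee_pos: [442.9, -95.7, 107.6]
orientation: [3.063, 0.697, 0.003]
ft_force: [-0.8, 3.6, 5.9]
width: 30.7
grasp_force: 30.0
```

>>> servo_tool([
  [[1, 0, 0, 0.3, 0, 0, 0], [1, 0, 0, 0.8, 0, 0, 0], [1, 0, 0, 0.8, 0, 0, 0], [1, 0, 0, 0.6, 0, 0, 0], [1, 0, 0, 0.25, 0, 0, 0]],
])

```text
t: 10.32
ee_pos: [443.3, -96.1, 219.8]
orientation: [3.061, 0.697, 0.007]
ft_force: [0.7, 0.1, -1.3]
width: 31.0
grasp_force: 30.0
```

>>> servo_tool([
  [[1, 0.175, 0.8, 0, 0, 0, 0], [1, 0.175, 0.9, 0, 0, 0, 0], [1, 0.175, 0.9, 0, 0, 0, 0], [1, 0.175, 0.9, 0, 0, 0, 0], [1, 0.175, 0.9, 0, 0, 0, 0]],
])

```text
t: 10.73
ee_pos: [476.9, 81.7, 216.2]
orientation: [3.063, 0.697, -0.001]
ft_force: [1.6, -0.8, -0.7]
width: 31.3
grasp_force: 30.0
```

>>> servo_tool([
  [[1, 0.175, 0.9, 0, 0, 0, 0], [1, 0.175, 0.9, 0, 0, 0, 0], [1, 0.175, 0.9, 0, 0, 0, 0], [1, 0.175, 0.9, 0, 0, 0, 0], [1, 0, 0, 0, 0, 0, 0]],
])

```text
t: 11.15
ee_pos: [506.4, 229.4, 216.3]
orientation: [-3.06, -0.703, -0.004]
ft_force: [0.7, 0.1, -0.7]
width: 31.2
grasp_force: 30.0
```

>>> servo_tool([
  [[1, 0, 0, 0, 0, 0, 0], [1, 0, 0, 0, 0, 0, 0], [1, 0, 0, 0, 0, 0, 0], [1, 0, 0, 0, 0, 0, 0]],
])

```text
t: 11.48
ee_pos: [504.9, 222.9, 216.4]
orientation: [3.063, 0.695, -0.002]
ft_force: [-0.4, -0.0, -0.9]
width: 30.9
grasp_force: 30.0
```

```bash
python3 - <<'E'
from h import *
C,im=snap('wrist','w5.png'); o=readout.get_obs();print(o['ee_pos'],o['ft_force'])
print(w2px(C,[[505.9,225.3,94],[505.9,225.3,42],o['ee_pos']-[0,0,54.6]]))
a=cv2.resize(im[150:300,250:400,::-1],(500,500),interpolation=cv2.INTER_CUBIC)
C,im=snap('side','s5.png'); u,v=250,150
b=cv2.resize(im[v-50:v+50,u-30:u+30,::-1],(300,500),interpolation=cv2.INTER_CUBIC)
cv2.imwrite('pics/c5.png',np.hstack([a,b]))
E
```

```text
[505.05233369 222.9860852  216.54885678] [-0.20787431 -0.1390715  -0.4935451 ]
[[319.73710881 217.03448557]
 [320.19525152 195.86135507]
 [322.79939487 270.28425156]]
```

View pics/c5.png

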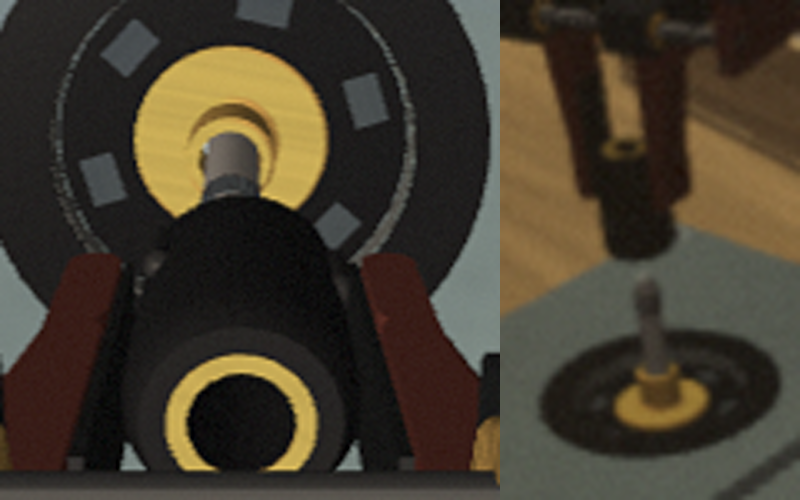

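The drum hangs upright in the grip, its ring at (322,275). It has the same offset the flange had, so I use the same TCP position over the spindle.

>>> servo_tool([
  [[1, 0.03, 0.07, -0.2, 0, 0, 0], [1, 0, 0, -0.3, 0, 0, 0], [1, 0, 0, -0.25, 0, 0, 0], [1, 0, 0, 0, 0, 0, 0], [1, 0, 0, 0, 0, 0, 0]],
])

```text
t: 12.0
ee_pos: [505.8, 226.7, 185.3]
orientation: [3.063, 0.697, -0.004]
ft_force: [0.0, 0.1, -1.0]
width: 31.0
grasp_force: 30.0
```

>>> servo_tool([
  [[1, 0, 0, -0.05, 0, 0, 0], [1, 0, 0, -0.05, 0, 0, 0], [1, 0, 0, -0.05, 0, 0, 0], [1, 0, 0, -0.05, 0, 0, 0], [1, 0, 0, 0, 0, 0, 0]],
])

```text
t: 12.42
ee_pos: [506.3, 227.0, 178.5]
orientation: [3.063, 0.698, -0.0]
ft_force: [-0.4, -0.2, -1.8]
width: 31.2
grasp_force: 30.0
```

>>> servo_tool([
  [[1, 0, -0.02, -0.05, 0, 0, 0], [1, 0, 0, -0.05, 0, 0, 0], [1, 0, 0, -0.05, 0, 0, 0], [1, 0, 0, -0.05, 0, 0, 0], [1, 0, 0, 0, 0, 0, 0]],
])

```text
t: 12.83
ee_pos: [506.2, 226.2, 170.2]
orientation: [3.063, 0.697, -0.001]
ft_force: [0.4, 0.3, -1.6]
width: 31.1
grasp_force: 30.0
```

>>> servo_tool([
  [[1, 0, 0, -0.05, 0, 0, 0], [1, 0, 0, -0.1, 0, 0, 0], [1, 0, 0, -0.1, 0, 0, 0], [1, 0, 0, 0, 0, 0, 0]],
])

```text
t: 13.17
ee_pos: [506.0, 226.1, 159.8]
orientation: [3.063, 0.697, -0.002]
ft_force: [-0.1, 0.0, -1.2]
width: 31.1
grasp_force: 30.0
```

On the spindle with no load. Down to 130, then gently to the seat (about 128.6).

>>> servo_tool([
  [[1, 0, 0, -0.1, 0, 0, 0], [1, 0, 0, -0.1, 0, 0, 0], [1, 0, 0, -0.1, 0, 0, 0], [1, 0, 0, -0.1, 0, 0, 0], [1, 0, 0, 0, 0, 0, 0]],
])

```text
t: 13.58
ee_pos: [506.0, 226.1, 143.7]
orientation: [3.063, 0.697, -0.002]
ft_force: [-0.1, 0.3, -1.6]
width: 30.6
grasp_force: 30.0
```

>>> servo_tool([
  [[1, 0, 0, -0.1, 0, 0, 0], [1, 0, 0, -0.1, 0, 0, 0], [1, 0, 0, -0.1, 0, 0, 0], [1, 0, 0, 0, 0, 0, 0], [1, 0, 0, 0, 0, 0, 0]],
])

```text
t: 14.0
ee_pos: [506.3, 226.2, 132.4]
orientation: [3.063, 0.698, -0.001]
ft_force: [-0.2, 1.0, -0.9]
width: 30.8
grasp_force: 30.0
```

>>> servo_tool([
  [[1, 0, 0, -0.05, 0, 0, 0], [1, 0, 0, -0.04, 0, 0, 0], [1, 0, 0, 0, 0, 0, 0]],
])

```text
t: 14.25
ee_pos: [506.4, 226.2, 128.9]
orientation: [3.063, 0.698, -0.0]
ft_force: [-0.4, 0.6, -1.6]
width: 31.0
grasp_force: 30.0
```

>>> servo_tool([
  [[1, 0, 0, -0.04, 0, 0, 0], [1, 0, 0, 0, 0, 0, 0], [1, 0, 0, 0, 0, 0, 0]],
])

```text
t: 14.5
ee_pos: [506.5, 226.3, 128.6]
orientation: [-3.063, -0.698, -0.0]
ft_force: [-3.2, -1.4, 11.1]
width: 30.9
grasp_force: 30.0
```

>>> servo_tool([
  [[-0.4, 0, 0, 0, 0, 0, 0], [-0.4, 0, 0, 0, 0, 0, 0], [-0.4, 0, 0, 0, 0, 0, 0], [-0.4, 0, 0, 0, 0, 0, 0], [-0.4, 0, 0, 0.1, 0, 0, 0]],
])

```text
t: 14.92
ee_pos: [506.1, 226.1, 130.9]
orientation: [3.063, 0.697, -0.002]
ft_force: [-1.1, 0.7, -0.7]
width: 59.6
grasp_force: 0.0
```

>>> servo_tool([
  [[-0.4, 0, 0, 0.4, 0, 0, 0], [-0.4, 0, 0, 0.8, 0, 0, 0], [-0.4, 0, 0, 0.8, 0, 0, 0], [-0.4, 0, 0, 0.6, 0, 0, 0], [-0.4, 0.2, -0.7, 0, 0, 0, 0]],
])

```text
t: 15.33
ee_pos: [516.4, 201.6, 240.7]
orientation: [-3.06, -0.702, -0.014]
ft_force: [0.9, 1.1, -0.2]
width: 61.4
grasp_force: 0.0
```

>>> servo_tool([
  [[-0.4, 0.24, -0.9, 0, 0, 0, 0], [-0.4, 0.24, -0.9, 0, 0, 0, 0], [-0.4, 0.24, -0.9, 0, 0, 0, 0], [-0.4, 0.24, -0.9, 0, 0, 0, 0], [-0.4, 0.24, -0.9, 0, 0, 0, 0]],
])

```text
t: 15.75
ee_pos: [562.6, 16.5, 235.8]
orientation: [3.063, 0.698, 0.0]
ft_force: [0.6, 0.6, -0.1]
width: 61.4
grasp_force: 0.0
```

>>> servo_tool([
  [[-0.4, 0.24, -0.9, 0, 0, 0, 0], [-0.4, 0.24, -0.9, 0, 0, 0, 0], [-0.4, 0.24, -0.8, 0, 0, 0, 0], [-0.4, 0, 0, 0, 0, 0, 0], [-0.4, 0, 0, 0, 0, 0, 0]],
])

```text
t: 16.17
ee_pos: [591.4, -87.3, 235.5]
orientation: [-3.064, -0.693, -0.0]
ft_force: [-0.7, 0.4, 0.3]
width: 61.3
grasp_force: 0.0
```

>>> servo_tool([
  [[-0.4, 0, 0, 0, 0, 0, 0], [-0.4, 0, 0, 0, 0, 0, 0]],
])

```text
t: 16.33
ee_pos: [590.7, -84.6, 235.4]
orientation: [-3.062, -0.699, 0.001]
ft_force: [-0.0, -0.2, 0.5]
width: 61.5
grasp_force: 0.0
```

```bash
python3 - <<'E'
from h import *
C,im=snap('wrist','w6.png'); o=readout.get_obs();print(o['ee_pos'],o['ft_force'],w2px(C,[[593,-95.1,51]]))
a=cv2.resize(im[130:330,220:420,::-1],(400,400),interpolation=cv2.INTER_CUBIC)
C,im=snap('side','s6.png'); u,v=250,170
b=cv2.resize(im[v-40:v+40,u-40:u+40,::-1],(400,400),interpolation=cv2.INTER_CUBIC)
cv2.imwrite('pics/c6.png',np.hstack([a,b]))
E
```

```text
[590.82725521 -84.41902714 235.42585563] [-0.7341275  -0.78591454  0.46348131] [[336.1184086  198.42020065]]
```

View pics/c6.png

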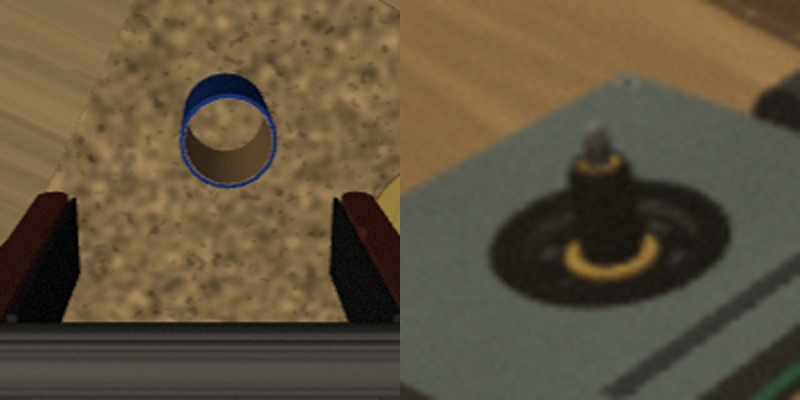

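The drum sits on the flange's disc; the blue rim is centred at (334,200), about 2 px from prediction.

>>> servo_tool([
  [[-0.4, 0.05, -0.24, -0.7, 0, 0, 0], [-0.4, 0, 0, -0.85, 0, 0, 0], [-0.4, 0, 0, -0.8, 0, 0, 0], [-0.4, 0, 0, -0.6, 0, 0, 0], [-0.4, 0, 0, -0.3, 0, 0, 0]],
])

```text
t: 16.85
ee_pos: [591.5, -94.0, 102.5]
orientation: [-3.061, -0.699, 0.006]
ft_force: [-0.8, 0.4, -0.1]
width: 61.1
grasp_force: 0.0
```

>>> servo_tool([
  [[1, 0, 0, 0, 0, 0, 0], [1, 0, 0, 0, 0, 0, 0], [1, 0, 0, 0, 0, 0, 0], [1, 0, 0, 0, 0, 0, 0], [1, 0, 0, 0, 0, 0, 0]],
])

```text
t: 17.27
ee_pos: [594.3, -95.4, 107.2]
orientation: [3.062, 0.697, 0.005]
ft_force: [-0.4, 1.0, 3.2]
width: 39.1
grasp_force: 30.0
```

>>> servo_tool([
  [[1, 0, 0, 0, 0, 0, 0], [1, 0, 0, 0, 0, 0, 0], [1, 0, 0, 0, 0, 0, 0]],
])

```text
t: 17.52
ee_pos: [594.3, -95.4, 107.2]
orientation: [3.062, 0.697, 0.004]
ft_force: [0.1, 1.3, 7.8]
width: 39.0
grasp_force: 30.0
```

>>> servo_tool([
  [[1, 0, 0, 0.3, 0, 0, 0], [1, 0, 0, 0.8, 0, 0, 0], [1, 0, 0, 0.8, 0, 0, 0], [1, 0, 0, 0.6, 0, 0, 0], [1, 0, 0, 0.25, 0, 0, 0]],
])

```text
t: 17.93
ee_pos: [594.7, -95.7, 220.0]
orientation: [3.061, 0.697, 0.008]
ft_force: [0.6, 0.5, -0.4]
width: 38.8
grasp_force: 30.0
```

>>> servo_tool([
  [[1, -0.245, 0.8, 0, 0, 0, 0], [1, -0.245, 0.9, 0, 0, 0, 0], [1, -0.245, 0.9, 0, 0, 0, 0], [1, -0.245, 0.9, 0, 0, 0, 0], [1, -0.245, 0.9, 0, 0, 0, 0]],
])

```text
t: 18.35
ee_pos: [543.1, 81.9, 215.4]
orientation: [-3.063, -0.696, 0.001]
ft_force: [1.6, -0.1, -1.3]
width: 38.8
grasp_force: 30.0
```

>>> servo_tool([
  [[1, -0.245, 0.9, 0, 0, 0, 0], [1, -0.245, 0.9, 0, 0, 0, 0], [1, -0.245, 0.9, 0, 0, 0, 0], [1, -0.245, 0.9, 0, 0, 0, 0], [1, 0, 0, 0, 0, 0, 0]],
])

```text
t: 18.77
ee_pos: [503.2, 229.4, 215.5]
orientation: [-3.06, -0.704, -0.0]
ft_force: [0.1, -0.2, -0.1]
width: 38.9
grasp_force: 30.0
```

>>> servo_tool([
  [[1, 0, 0, 0, 0, 0, 0], [1, 0, 0, 0, 0, 0, 0], [1, 0, 0, 0, 0, 0, 0], [1, 0, 0, 0, 0, 0, 0]],
])

```text
t: 19.1
ee_pos: [505.4, 223.3, 215.4]
orientation: [3.064, 0.695, -0.001]
ft_force: [0.0, -0.5, -0.8]
width: 38.9
grasp_force: 30.0
```

```bash
python3 - <<'E'
from h import *
C,im=snap('wrist','w7.png'); o=readout.get_obs();print(o['ee_pos'],o['ft_force'])
print((w2px(C,[[505.9,225.3,94],[505.9,225.3,74],o['ee_pos']-[0,0,56.2]])-[250,150])*500/150)
a=cv2.resize(im[150:300,250:400,::-1],(500,500),interpolation=cv2.INTER_CUBIC)
C,im=snap('side','s7.png'); u,v=250,150
b=cv2.resize(im[v-50:v+50,u-30:u+30,::-1],(300,500),interpolation=cv2.INTER_CUBIC)
cv2.imwrite('pics/c7.png',np.hstack([a,b]))
E
```

```text
[505.40353569 223.33064971 215.44607883] [-0.41892778  0.60785966 -0.37656684]
[[233.09576099 228.67399695]
 [233.70500034 197.44787558]
 [242.36668235 396.06278163]]
```

View pics/c7.png

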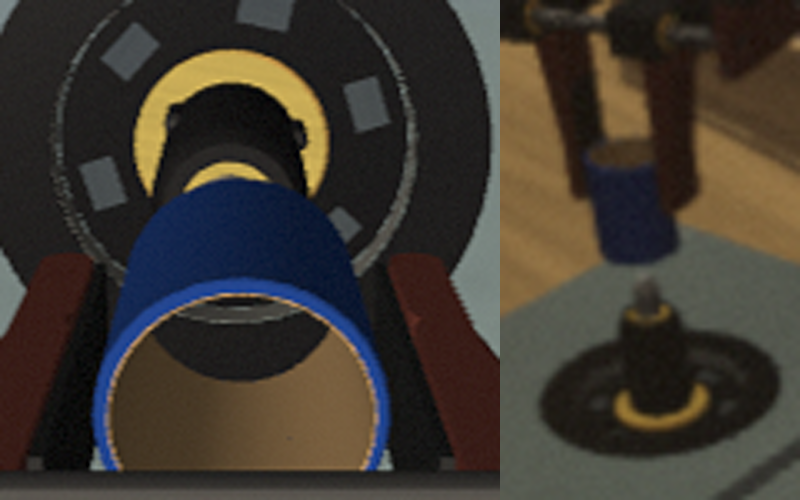

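```bash
python3 - <<'E'
from h import *
C=cam('wrist');o=readout.get_obs()
t=np.arange(0,6.28,.02);tx=R(o['orientation'])[:,0]
for s in(0,-1,-2,-3,-4):
  p=(w2px(C,[o['ee_pos']+s*tx+[19*np.cos(a),19*np.sin(a),-56.2] for a in t])-[250,150])*500/150
  print(s,p.min(0).round(),p.max(0).round())
for s in(0,-1,-2): # ring of drum top radius 13, z74
  p=(w2px(C,[np.array([506,225.5,24])+s*tx+[23*np.cos(a),23*np.sin(a),0] for a in t])-[250,150])*500/150
  print(s,p.min(0).round(),p.max(0).round())
E
```

```text
0 [ 93. 254.] [393. 530.]
-1 [ 93. 262.] [392. 537.]
-2 [ 93. 270.] [392. 544.]
-3 [ 93. 277.] [392. 550.]
-4 [ 93. 285.] [392. 557.]
0 [138.  42.] [332. 231.]
-1 [138.  46.] [332. 235.]
-2 [138.  50.] [332. 239.]
```

The sleeve rim is about 1–1.5 mm further off the axis along tool x than the drum was. I correct for that and go down.

>>> servo_tool([
  [[1, 0.04, 0.09, -0.2, 0, 0, 0], [1, 0, 0, -0.3, 0, 0, 0], [1, 0, 0, -0.3, 0, 0, 0], [1, 0, 0, 0, 0, 0, 0], [1, 0, 0, 0, 0, 0, 0]],
])

```text
t: 19.62
ee_pos: [505.8, 227.9, 181.9]
orientation: [3.063, 0.697, -0.005]
ft_force: [0.4, 0.6, -0.2]
width: 38.3
grasp_force: 30.0
```

>>> servo_tool([
  [[1, 0, 0, -0.05, 0, 0, 0], [1, 0, 0, -0.05, 0, 0, 0], [1, 0, 0, -0.05, 0, 0, 0], [1, 0, 0, -0.05, 0, 0, 0], [1, 0, 0, 0, 0, 0, 0]],
])

```text
t: 20.03
ee_pos: [506.5, 228.2, 175.3]
orientation: [3.063, 0.698, -0.0]
ft_force: [-1.0, -0.3, -1.1]
width: 38.7
grasp_force: 30.0
```

>>> servo_tool([
  [[1, 0.015, -0.03, 0, 0, 0, 0], [1, 0, 0, -0.05, 0, 0, 0], [1, 0, 0, -0.05, 0, 0, 0], [1, 0, 0, -0.05, 0, 0, 0], [1, 0, 0, 0, 0, 0, 0]],
])

```text
t: 20.45
ee_pos: [507.0, 226.9, 169.0]
orientation: [3.063, 0.697, -0.001]
ft_force: [0.1, 0.5, 0.1]
width: 38.5
grasp_force: 30.0
```

>>> servo_tool([
  [[1, 0, 0, -0.05, 0, 0, 0], [1, 0, 0, -0.05, 0, 0, 0], [1, 0, 0, -0.05, 0, 0, 0], [1, 0, 0, -0.05, 0, 0, 0], [1, 0, 0, 0, 0, 0, 0]],
])

```text
t: 20.87
ee_pos: [507.0, 227.0, 161.0]
orientation: [3.063, 0.697, -0.001]
ft_force: [0.2, 0.4, -0.6]
width: 38.6
grasp_force: 30.0
```

>>> servo_tool([
  [[1, 0, 0, -0.1, 0, 0, 0], [1, 0, 0, -0.1, 0, 0, 0], [1, 0, 0, -0.1, 0, 0, 0], [1, 0, 0, 0, 0, 0, 0]],
])

```text
t: 21.2
ee_pos: [506.8, 226.9, 148.5]
orientation: [3.063, 0.697, -0.002]
ft_force: [-0.7, 0.7, -1.3]
width: 38.7
grasp_force: 30.0
```

>>> servo_tool([
  [[1, 0, 0, -0.05, 0, 0, 0], [1, 0, 0, -0.05, 0, 0, 0], [1, 0, 0, 0, 0, 0, 0]],
])

```text
t: 21.45
ee_pos: [507.3, 226.9, 145.6]
orientation: [3.063, 0.698, 0.0]
ft_force: [-0.1, -1.9, -2.1]
width: 38.8
grasp_force: 30.0
```

>>> servo_tool([
  [[1, 0, 0, -0.05, 0, 0, 0], [1, 0, 0, -0.05, 0, 0, 0], [1, 0, 0, 0, 0, 0, 0]],
])

```text
t: 21.7
ee_pos: [507.2, 227.0, 141.2]
orientation: [-3.063, -0.697, -0.0]
ft_force: [0.7, -1.5, -0.9]
width: 39.1
grasp_force: 30.0
```

>>> servo_tool([
  [[1, 0, 0, -0.05, 0, 0, 0], [1, 0, 0, -0.05, 0, 0, 0], [1, 0, 0, 0, 0, 0, 0]],
])

```text
t: 21.95
ee_pos: [507.2, 227.1, 137.2]
orientation: [-3.063, -0.698, 0.0]
ft_force: [0.0, -0.5, -0.3]
width: 39.1
grasp_force: 30.0
```

>>> servo_tool([
  [[1, 0, 0, -0.05, 0, 0, 0], [1, 0, 0, -0.05, 0, 0, 0], [1, 0, 0, 0, 0, 0, 0]],
])

```text
t: 22.2
ee_pos: [507.2, 227.1, 133.3]
orientation: [-3.063, -0.698, 0.0]
ft_force: [-0.7, -0.3, 0.0]
width: 39.1
grasp_force: 30.0
```

```bash
python3 - <<'E'
from h import *
o=readout.get_obs();print(o['ee_pos'],o['ft_force'])
C,im=snap('wrist','w8.png')
a=cv2.resize(im[150:300,250:400,::-1],(400,400),interpolation=cv2.INTER_CUBIC)
C,im=snap('side','s8.png'); u,v=250,165
b=cv2.resize(im[v-35:v+35,u-35:u+35,::-1],(400,400),interpolation=cv2.INTER_CUBIC)
cv2.imwrite('pics/c8.png',np.hstack([a,b]))
E
```

```text
[507.21976059 227.09087999 133.30078691] [-0.70733932 -0.33736218  0.0292682 ]
```

View pics/c8.png

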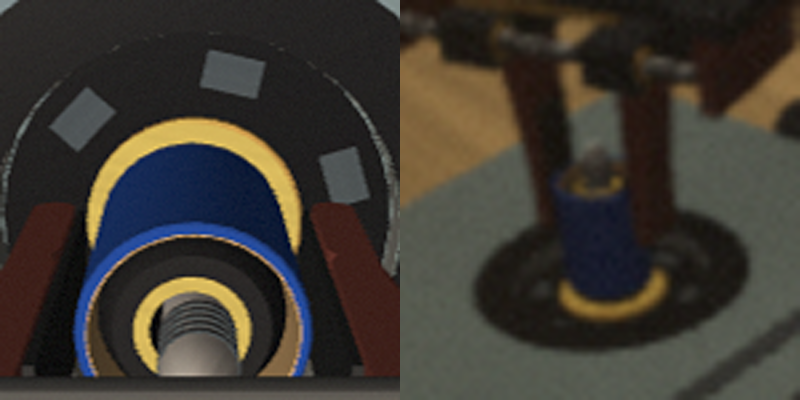

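The sleeve is over the drum, within about 5 mm of the flange, with the drum centred in it. Last push.

>>> servo_tool([
  [[1, 0, 0, -0.05, 0, 0, 0], [1, 0, 0, -0.05, 0, 0, 0], [1, 0, 0, 0, 0, 0, 0]],
])

```text
t: 22.55
ee_pos: [507.2, 227.1, 129.4]
orientation: [-3.063, -0.698, -0.0]
ft_force: [-0.3, 0.5, 0.4]
width: 38.8
grasp_force: 30.0
```

>>> servo_tool([
  [[1, 0, 0, -0.04, 0, 0, 0], [1, 0, 0, 0, 0, 0, 0]],
])

```text
t: 22.72
ee_pos: [507.2, 227.1, 128.1]
orientation: [-3.063, -0.697, 0.0]
ft_force: [-2.4, -0.5, 5.8]
width: 38.7
grasp_force: 30.0
```

>>> servo_tool([
  [[1, 0, 0, -0.03, 0, 0, 0], [1, 0, 0, 0, 0, 0, 0]],
])

```text
t: 22.88
ee_pos: [507.3, 227.2, 128.0]
orientation: [-3.063, -0.698, -0.0]
ft_force: [-4.8, -2.1, 17.3]
width: 39.0
grasp_force: 30.0
```

>>> servo_tool([
  [[1, 0, 0, -0.02, 0, 0, 0.5], [1, 0, 0, 0, 0, 0, -0.5], [1, 0, 0, 0, 0, 0, 0]],
])

```text
t: 23.13
ee_pos: [507.8, 227.3, 127.9]
orientation: [-3.064, -0.695, -0.003]
ft_force: [-5.6, -2.9, 23.3]
width: 39.2
grasp_force: 30.0
```

>>> servo_tool([
  [[-0.4, 0, 0, 0, 0, 0, 0], [-0.4, 0, 0, 0, 0, 0, 0], [-0.4, 0, 0, 0, 0, 0, 0], [-0.4, 0, 0, 0, 0, 0, 0], [-0.4, 0, 0, 0.1, 0, 0, 0]],
])

```text
t: 23.55
ee_pos: [506.7, 226.8, 129.1]
orientation: [3.063, 0.697, -0.003]
ft_force: [-1.0, 0.2, 0.2]
width: 61.1
grasp_force: 0.0
```

>>> servo_tool([
  [[-0.4, 0, 0, 0.4, 0, 0, 0], [-0.4, 0, 0, 0.8, 0, 0, 0], [-0.4, 0, 0, 0.8, 0, 0, 0], [-0.4, 0, 0, 0.3, 0, 0, 0], [-0.4, 0, 0, 0, 0, 0, 0]],
])

```text
t: 23.97
ee_pos: [508.8, 227.7, 224.9]
orientation: [-3.062, -0.697, -0.009]
ft_force: [0.4, -0.7, -1.7]
width: 61.6
grasp_force: 0.0
```

>>> servo_tool([
  [[-0.4, 0, 0, 0, 0, 0, 0], [-0.4, 0, 0, 0, 0, 0, 0]],
])

```text
t: 24.13
ee_pos: [506.4, 226.7, 220.5]
orientation: [3.063, 0.697, -0.003]
ft_force: [0.2, 0.2, 0.5]
width: 61.5
grasp_force: 0.0
```

```bash
python3 - <<'E'
from h import *
C,im=snap('wrist','w9.png');o=readout.get_obs();print(o['ee_pos'])
t=np.arange(0,6.28,.02)
for z,r in((72,19),(68,19),(72,17),(24,23)):
  p=(w2px(C,[[506+r*np.cos(a),226+r*np.sin(a),z] for a in t])-[250,130])*4;print(z,r,p.min(0).round(),p.max(0).round())
a=cv2.resize(im[130:230,250:350,::-1],(400,400),interpolation=cv2.INTER_CUBIC)
C,im=snap('side','s9.png'); u,v=250,165
b=cv2.resize(im[v-35:v+35,u-35:u+35,::-1],(400,400),interpolation=cv2.INTER_CUBIC)
cv2.imwrite('pics/c9.png',np.hstack([a,b]))
E
```

```text
[506.30135243 226.66397275 220.16833232]
72 19 [180. 205.] [406. 421.]
68 19 [182. 200.] [404. 413.]
72 17 [192. 216.] [394. 410.]
24 23 [178. 135.] [407. 357.]
```

View pics/c9.png

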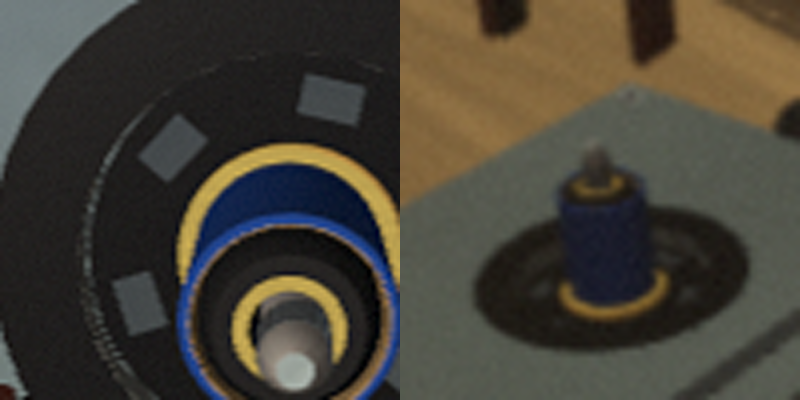

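The sleeve is bottomed: its rim is 224 px wide against 226 predicted at z = 72, shifted the same amount as the disc. Next is the clamp flange.

>>> servo_tool([
  [[-0.4, -0.14, -0.7, 0, 0, 0, 0], [-0.4, -0.14, -0.9, 0, 0, 0, 0], [-0.4, -0.14, -0.9, 0, 0, 0, 0], [-0.4, -0.14, -0.9, 0, 0, 0, 0], [-0.4, -0.14, -0.9, 0, 0, 0, 0]],
])

```text
t: 24.65
ee_pos: [478.1, 53.7, 220.6]
orientation: [-3.063, -0.699, 0.004]
ft_force: [0.8, -1.3, -0.1]
width: 61.4
grasp_force: 0.0
```

>>> servo_tool([
  [[-0.4, -0.14, -0.9, 0, 0, 0, 0], [-0.4, -0.14, -0.9, 0, 0, 0, 0], [-0.4, -0.14, -0.9, 0, 0, 0, 0], [-0.4, -0.14, -0.9, 0, 0, 0, 0], [-0.4, -0.14, -0.9, 0, 0, 0, 0]],
])

```text
t: 25.07
ee_pos: [450.1, -126.4, 220.7]
orientation: [-3.062, -0.697, 0.003]
ft_force: [0.3, 0.3, -0.4]
width: 61.2
grasp_force: 0.0
```

>>> servo_tool([
  [[-0.4, -0.14, -0.9, 0, 0, 0, 0], [-0.4, -0.14, -0.9, 0, 0, 0, 0], [-0.4, -0.14, -0.4, 0, 0, 0, 0], [-0.4, 0, 0, 0, 0, 0, 0], [-0.4, 0, 0, 0, 0, 0, 0]],
])

```text
t: 25.48
ee_pos: [433.6, -213.2, 220.8]
orientation: [-3.062, -0.693, 0.003]
ft_force: [0.2, 0.4, -0.4]
width: 61.2
grasp_force: 0.0
```

>>> servo_tool([
  [[-0.4, 0, 0, 0, 0, 0, 0], [-0.4, 0, 0, 0, 0, 0, 0], [-0.4, 0, 0, 0, 0, 0, 0]],
])

```text
t: 25.73
ee_pos: [434.6, -211.8, 221.6]
orientation: [-3.062, -0.7, 0.001]
ft_force: [-0.7, 1.1, 0.8]
width: 61.4
grasp_force: 0.0
```

```bash
python3 - <<'E'
from h import *
C,im=snap('wrist','w10.png');o=readout.get_obs();print(o['ee_pos'],w2px(C,[[431.5,-216.4,7]]))
h=cv2.cvtColor(im,cv2.COLOR_RGB2HSV)
m=((h[:,:,1]<50)&(h[:,:,2]>90)).astype(np.uint8); m[280:]=0
m=cv2.morphologyEx(m,cv2.MORPH_CLOSE,np.ones((5,5)))
n,l,s,c=cv2.connectedComponentsWithStats(m)
for i in range(1,n):
  if s[i,4]>200:
    x,y,w,hh=s[i,:4]; print(s[i],c[i],px2w(C,[[x+w/2-.5,y+hh/2-.5]],7))
E
```

```text
[ 434.67567683 -211.87077855  221.733028  ] [[325.86854521 192.20921011]]
[   0   76   72  177 3651] [ 33.02574637 160.64913722] [[346.53498733  15.19117905   7.        ]]
[ 301  170   48   47 1590] [324.16163522 192.36981132] [[ 430.36220632 -215.65021201    7.        ]]
```

>>> servo_tool([
  [[-0.4, -0.08, -0.095, -0.7, 0, 0, 0], [-0.4, 0, 0, -0.8, 0, 0, 0], [-0.4, 0, 0, -0.8, 0, 0, 0], [-0.4, 0, 0, -0.5, 0, 0, 0], [-0.4, 0, 0, -0.2, 0, 0, 0]],
])

```text
t: 26.2
ee_pos: [430.2, -215.4, 99.4]
orientation: [-3.06, -0.699, 0.005]
ft_force: [-0.8, 0.6, -0.2]
width: 61.4
grasp_force: 0.0
```

>>> servo_tool([
  [[-0.4, 0, 0, -0.1, 0, 0, 0], [-0.4, 0, 0, 0, 0, 0, 0], [-0.4, 0, 0, 0, 0, 0, 0], [-0.4, 0, 0, 0, 0, 0, 0]],
])

```text
t: 26.53
ee_pos: [432.0, -217.0, 99.1]
orientation: [3.062, 0.698, 0.003]
ft_force: [-0.2, 0.6, 0.2]
width: 61.4
grasp_force: 0.0
```

>>> servo_tool([
  [[-0.4, -0.01, 0.03, -0.1, 0, 0, 0], [-0.4, 0, 0, -0.12, 0, 0, 0], [1, 0, 0, 0, 0, 0, 0], [1, 0, 0, 0, 0, 0, 0], [1, 0, 0, 0, 0, 0, 0]],
])

```text
t: 26.95
ee_pos: [430.8, -215.6, 89.1]
orientation: [-3.063, -0.697, 0.0]
ft_force: [0.1, 0.2, 0.4]
width: 45.0
grasp_force: 0.0
```

>>> servo_tool([
  [[1, 0, 0, 0, 0, 0, 0], [1, 0, 0, 0, 0, 0, 0], [1, 0, 0, 0, 0, 0, 0], [1, 0, 0, 0, 0, 0, 0], [1, 0, 0, 0, 0, 0, 0]],
])

```text
t: 27.37
ee_pos: [430.9, -215.6, 89.1]
orientation: [3.063, 0.697, 0.0]
ft_force: [-0.8, 0.1, 1.5]
width: 19.4
grasp_force: 30.0
```

>>> servo_tool([
  [[1, 0, 0, 0, 0, 0, 0]],
])

```text
t: 27.45
ee_pos: [430.8, -215.6, 89.1]
orientation: [3.063, 0.698, 0.0]
ft_force: [0.1, -0.3, 0.6]
width: 19.0
grasp_force: 30.0
```

>>> servo_tool([
  [[1, 0, 0, 0.5, 0, 0, 0], [1, 0, 0, 0.8, 0, 0, 0], [1, 0, 0, 0.8, 0, 0, 0], [1, 0, 0, 0.7, 0, 0, 0], [1, 0, 0, 0.3, 0, 0, 0]],
])

```text
t: 27.87
ee_pos: [431.9, -216.1, 216.3]
orientation: [3.06, 0.697, 0.005]
ft_force: [-0.4, 0.7, 0.6]
width: 19.2
grasp_force: 30.0
```

>>> servo_tool([
  [[1, 0.145, 0.7, 0, 0, 0, 0], [1, 0.145, 0.9, 0, 0, 0, 0], [1, 0.145, 0.9, 0, 0, 0, 0], [1, 0.145, 0.9, 0, 0, 0, 0], [1, 0.145, 0.9, 0, 0, 0, 0]],
])

```text
t: 28.28
ee_pos: [459.6, -42.0, 213.2]
orientation: [3.063, 0.696, 0.0]
ft_force: [0.8, -0.1, -1.5]
width: 18.8
grasp_force: 30.0
```

>>> servo_tool([
  [[1, 0.145, 0.9, 0, 0, 0, 0], [1, 0.145, 0.9, 0, 0, 0, 0], [1, 0.145, 0.9, 0, 0, 0, 0], [1, 0.145, 0.9, 0, 0, 0, 0], [1, 0.145, 0.9, 0, 0, 0, 0]],
])

```text
t: 28.7
ee_pos: [488.6, 138.3, 213.0]
orientation: [3.063, 0.698, -0.0]
ft_force: [0.1, 0.1, -1.5]
width: 19.2
grasp_force: 30.0
```

>>> servo_tool([
  [[1, 0.145, 0.9, 0, 0, 0, 0], [1, 0.145, 0.8, 0, 0, 0, 0], [1, 0.145, 0.5, 0, 0, 0, 0], [1, 0, 0, 0, 0, 0, 0], [1, 0, 0, 0, 0, 0, 0]],
])

```text
t: 29.12
ee_pos: [505.9, 225.2, 212.7]
orientation: [3.062, 0.701, -0.001]
ft_force: [-0.5, -0.7, -0.2]
width: 19.0
grasp_force: 30.0
```

>>> servo_tool([
  [[1, 0, 0, 0, 0, 0, 0], [1, 0, 0, 0, 0, 0, 0], [1, 0, 0, 0, 0, 0, 0]],
])

```text
t: 29.37
ee_pos: [506.0, 223.2, 213.0]
orientation: [3.063, 0.695, -0.001]
ft_force: [1.1, 0.4, -1.4]
width: 19.3
grasp_force: 30.0
```

```bash
python3 - <<'E'
from h import *
C,im=snap('wrist','w11.png');o=readout.get_obs();print(o['ee_pos'],o['ft_force'])
t=np.arange(0,6.28,.02);tx=R(o['orientation'])[:,0]
f=lambda P,r:[P+np.array([r*np.cos(a),r*np.sin(a),0]) for a in t]
for n,P,r in(('hub',o['ee_pos']-[0,0,74.1],10),('hub-2',o['ee_pos']-[0,0,74.1]-2*tx,10),('sleeve',np.array([506,226,72]),19),('ring base',np.array([506,226,24]),23)):
  p=(w2px(C,f(P,r))-[260,160])*4;print(n,p.min(0).round(),p.max(0).round())
a=cv2.resize(im[160:290,260:390,::-1],(520,520),interpolation=cv2.INTER_CUBIC)
C,im=snap('side','s11.png'); u,v=250,150
b=cv2.resize(im[v-50:v+50,u-27:u+27,::-1],(280,520),interpolation=cv2.INTER_CUBIC)
cv2.imwrite('pics/c11.png',np.hstack([a,b]))
E
```

```text
[506.09436032 223.38293803 213.09773726] [-0.64071841  0.50432318 -0.57930296]
hub [165. 287.] [335. 445.]
hub-2 [166. 303.] [335. 460.]
sleeve [119.  84.] [352. 308.]
ring base [120.  12.] [355. 241.]
```

View pics/c11.png

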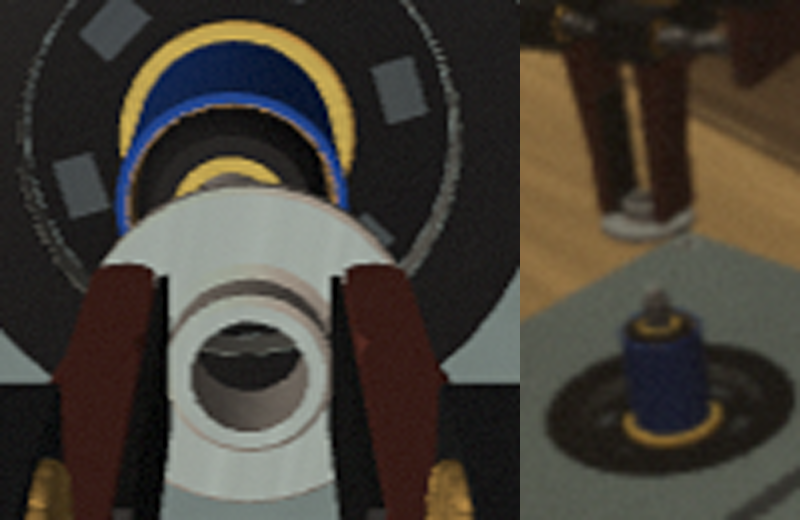

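The clamp flange is level in the grip, its hub at (322,252). That sits about 1 mm further along tool x than the earlier parts, so the TCP target is about (505,225.9).

>>> servo_tool([
  [[1, -0.03, 0.045, -0.2, 0, 0, 0], [1, 0, 0, -0.3, 0, 0, 0], [1, 0, 0, -0.2, 0, 0, 0], [1, 0, 0, 0, 0, 0, 0], [1, 0, 0, 0, 0, 0, 0]],
])

```text
t: 29.88
ee_pos: [504.5, 226.0, 183.9]
orientation: [3.063, 0.698, -0.004]
ft_force: [-0.1, 0.3, -0.8]
width: 19.0
grasp_force: 30.0
```

>>> servo_tool([
  [[1, 0, 0, 0, 0, 0, 0], [1, 0, 0, 0, 0, 0, 0]],
])

```text
t: 30.05
ee_pos: [505.2, 226.4, 185.2]
orientation: [-3.063, -0.698, -0.001]
ft_force: [-0.0, -0.4, 0.5]
width: 19.3
grasp_force: 30.0
```

>>> servo_tool([
  [[1, 0, -0.01, -0.05, 0, 0, 0], [1, 0, 0, -0.05, 0, 0, 0], [1, 0, 0, -0.05, 0, 0, 0], [1, 0, 0, -0.05, 0, 0, 0], [1, 0, 0, 0, 0, 0, 0]],
])

```text
t: 30.47
ee_pos: [504.8, 225.8, 176.6]
orientation: [3.063, 0.698, -0.001]
ft_force: [-0.8, 0.1, -0.8]
width: 19.2
grasp_force: 30.0
```

>>> servo_tool([
  [[1, 0, 0, -0.05, 0, 0, 0], [1, 0, 0, -0.05, 0, 0, 0], [1, 0, 0, -0.05, 0, 0, 0], [1, 0, 0, 0, 0, 0, 0]],
])

```text
t: 30.8
ee_pos: [504.8, 225.8, 170.6]
orientation: [3.063, 0.697, -0.001]
ft_force: [0.1, 1.0, -0.7]
width: 19.4
grasp_force: 30.0
```

On the spindle (disc underside at about 84.5, no load). Down to 161, then touch.

>>> servo_tool([
  [[1, 0, 0, -0.1, 0, 0, 0], [1, 0, 0, -0.08, 0, 0, 0], [1, 0, 0, -0.05, 0, 0, 0], [1, 0, 0, 0, 0, 0, 0], [1, 0, 0, 0, 0, 0, 0]],
])

```text
t: 31.22
ee_pos: [504.9, 225.8, 161.6]
orientation: [3.063, 0.697, -0.001]
ft_force: [0.7, -0.7, -0.6]
width: 19.1
grasp_force: 30.0
```

>>> servo_tool([
  [[1, 0, 0, -0.03, 0, 0, 0], [1, 0, 0, 0, 0, 0, 0]],
])

```text
t: 31.38
ee_pos: [505.0, 225.8, 160.6]
orientation: [3.063, 0.698, 0.0]
ft_force: [-0.5, 0.0, -0.9]
width: 18.8
grasp_force: 30.0
```

>>> servo_tool([
  [[1, 0, 0, -0.03, 0, 0, 0], [1, 0, 0, 0, 0, 0, 0]],
])

```text
t: 31.55
ee_pos: [505.3, 225.9, 160.1]
orientation: [-3.063, -0.697, -0.001]
ft_force: [-2.0, -1.0, 3.0]
width: 19.2
grasp_force: 30.0
```

Contact at exactly the expected 160.1. Release, retreat and check.

>>> servo_tool([
  [[-0.4, 0, 0, 0, 0, 0, 0], [-0.4, 0, 0, 0, 0, 0, 0], [-0.4, 0, 0, 0, 0, 0, 0], [-0.4, 0, 0, 0, 0, 0, 0], [-0.4, 0, 0, 0.1, 0, 0, 0]],
])

```text
t: 31.97
ee_pos: [504.6, 225.7, 162.9]
orientation: [3.063, 0.698, -0.002]
ft_force: [0.0, -0.6, -0.1]
width: 49.2
grasp_force: 0.0
```

>>> servo_tool([
  [[-0.4, 0, 0, 0.3, 0, 0, 0], [-0.4, 0, 0, 0.7, 0, 0, 0], [-0.4, 0, 0, 0.7, 0, 0, 0], [-0.4, 0, 0, 0.3, 0, 0, 0], [-0.4, 0, 0, 0, 0, 0, 0]],
])

```text
t: 32.38
ee_pos: [506.6, 226.5, 247.1]
orientation: [-3.062, -0.697, -0.01]
ft_force: [-0.4, -0.5, 0.6]
width: 61.5
grasp_force: 0.0
```

>>> servo_tool([
  [[-0.4, 0, 0, 0, 0, 0, 0], [-0.4, 0, 0, 0, 0, 0, 0], [-0.4, 0, 0, 0, 0, 0, 0]],
])

```text
t: 32.63
ee_pos: [504.2, 225.5, 242.0]
orientation: [3.063, 0.697, -0.004]
ft_force: [-0.3, -0.1, -0.3]
width: 61.6
grasp_force: 0.0
```

```bash
python3 - <<'E'
from h import *
C,im=snap('wrist','w12.png');print(readout.get_obs()['ee_pos'])
a=cv2.resize(im[130:260,250:380,::-1],(400,400),interpolation=cv2.INTER_CUBIC)
C,im=snap('side','s12.png'); u,v=250,165
b=cv2.resize(im[v-35:v+35,u-35:u+35,::-1],(400,400),interpolation=cv2.INTER_CUBIC)
cv2.imwrite('pics/c12.png',np.hstack([a,b]))
E
```

```text
[504.33078946 225.53054078 242.01195735]
```

View pics/c12.png

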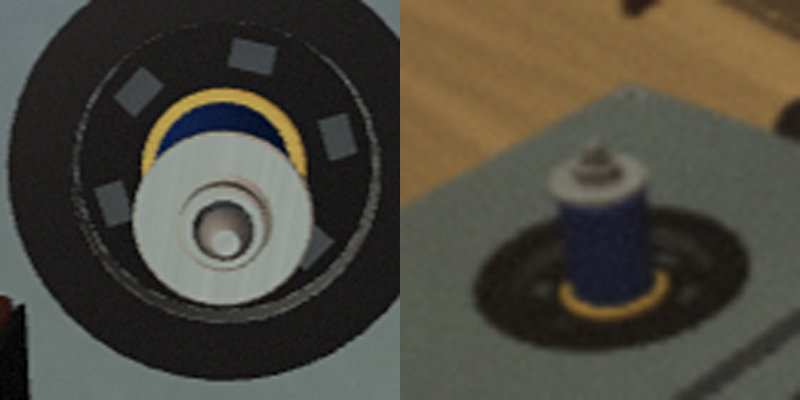

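The clamp flange lies flat over the spindle on top of the drum, with the blue sleeve down on the brass disc. Handing in.

```bash
python3 -c "
from workcell import close_job
print(close_job())"
```

```text
the job is handed in; nothing more can be done
None
```

The sander is made up as asked and handed in at about 33 s: base flange, drum, blue sleeve and clamp flange are all seated on the spindle in that order. I didn't touch the red sleeve or the wide flange. The sleeve met almost no resistance over the ribs (5–11 N expected), but the pictures show it fully down.

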